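# Bring the conical flask under the reading head

## Task

With a fingertip, push on the spokes of the sample carousel to turn it gently, either way round, until the cup holding the conical flask stands at the reading station, in line with the index mark that points from the post to the hub; then push the swinging reading head round until its arm is fully home against its stop, over the flask. Do not touch, lift or take out the flask and vials - they stay in their cups - and leave the other glassware and the things around undisturbed. Finish with the hand clear of everything.

Things in the scene. Friction and masses are not known exactly. Their poses are not given: they have to be found in the camera images.
- axis (a point): On the bed's top, on the carousel's vertical axis. The bed is an aluminium disc 320 mm across, 12 mm thick (top at z = 12 mm), fixed to the table, with a tongue 160 mm wide carrying the post. The y axis points level from the carousel's axis to the station and on to the post. The bed's place and yaw differ from run to run; it never moves.
- hub (a point): On the axis of the white four-spoke carousel, at z = 67 mm, level with the spokes' tops; turns with it. In its own frame spokes run out at 45, 135, 225 and 315 degrees from x. Hub 40 mm across up to z = 72 mm, spindle 18 mm across to z = 80 mm. The carousel turns about z either way against light friction of about 0.12 N m (2 N at 60 mm) and stays where it is left.
- spoke (a point): On one of the four alike spokes (45 degrees from the hub's x axis), 55 mm from the axis, at mid-height. A spoke is a straight upright web 10 mm wide, z = 40 to 67 mm, bare from 20 to 90 mm from the axis; between spokes it is open down to the bed. It ends in a round cup 60 mm across centred 120 mm from the axis, rim at z = 54 mm, inner floor at z = 24 mm.
- carousel (a joint): Angle of the carousel in rad, counter-clockwise from above, counted from its place at the start of the run (0 at the start); limits +-6.3.
- station (a point): The reading station, fixed above the bed: the point 120 mm from the axis towards the post, at z = 24 mm, where the centre of the flask's underside must come. The index mark, a small dark bar 30 x 6 mm on the bed, lies on the line from axis to post, 175 to 205 mm from the axis.
- flask: The amber conical flask with a narrow white stopper, 47 mm wide at the foot, 21 mm at the top, 65 mm tall, 0.08 kg, loose in one of the four cups (up to 3 mm of play). Origin: centre of its underside, at z = 24 mm; its top stands at z = 89 mm. The only one of the four vessels that is not straight-sided.
- pivot (a point): Pivot of the reading head's swinging arm, on a fixed post 22 mm thick (on a 50 mm square block up to z = 52 mm), 240 mm from the carousel's axis, beyond the station. The point lies at the bar's mid-height, z = 115 mm. The pivot's cap is 32 mm across, top at z = 135 mm.
- head (a point): Underside centre of the black reading head (38 mm across, z = 100 to 145 mm) at the end of the swinging arm, 120 mm from the pivot. The arm is a straight level steel bar 12 mm wide, z = 104 to 126 mm, bare from 16 to 100 mm from the pivot. With the arm home the head is right above the station, 11 mm above the flask.
- swing_arm (a joint): Arm angle in rad. At 0 the bar points from the pivot along the -x axis of axis (swung out, towards the robot). Grows counter-clockwise from above to 1.571: fully home against its stop, the bar pointing from the pivot to the carousel's axis. Starts between 0 and 0.3; light friction of about 0.08 N m (1.2 N at 70 mm); stays where it is left.
- vial1: One of three alike straight-sided amber vials with wide white caps, 47 mm wide, 59 mm tall, 0.08 kg, standing loose in another cup of the carousel. Origin: centre of its underside. Not to be touched.
- vial2: One of three alike straight-sided amber vials with wide white caps, 47 mm wide, 59 mm tall, 0.08 kg, standing loose in another cup of the carousel. Origin: centre of its underside. Not to be touched.
- vial3: One of three alike straight-sided amber vials with wide white caps, 47 mm wide, 59 mm tall, 0.08 kg, standing loose in another cup of the carousel. Origin: centre of its underside. Not to be touched.
- spare_vial: Bystander: a spare capped vial like those in the carousel (47 mm wide, 59 mm tall) standing on the bed beside the post; loose, to be left alone. Origin: centre of its underside.
- weighing_bottle: Bystander: a low clear glass weighing bottle, 38 mm wide, 42 mm tall, standing on the bed near the post; loose, to be left alone. Origin: centre of its underside.
- reagent_bottle: Bystander: a clear reagent bottle, 64 mm wide, 130 mm tall, to the left of the reader; loose, to be left alone. Origin: centre of its underside.
- powder_jar: Bystander: a white jar, 70 mm wide, 100 mm tall, to the left and beyond; loose, to be left alone. Origin: centre of its underside.
- beaker: Bystander: a clear beaker, 72 mm wide, 90 mm tall, to the right of the reader; loose, to be left alone. Origin: centre of its underside.
- tube_rack: Bystander: a white tube rack, 110 x 200 x 50 mm, to the right of the reader; loose, to be left alone. Origin: centre of its underside.
- timer: Bystander: a flat black timer, 50 x 70 x 18 mm, on the near left; loose, to be left alone. Origin: centre of its underside.
Mind the look-alikes: they are no part of the job. What is shaped like the flask but blue is not meant.

How it is judged:
On the way, in this order (a step that is already met when the one before it is completed fails the run):
1. the conical flask is brought to the reading station (within 12 mm) and stands still (horizontal distance between flask and station below 0.012 m and linear speed of flask below 0.03 m/s), for 0.2 s.
2. the reading head is swung home over it (horizontal distance between flask and station below 0.012 m and value of joint swing_arm above 1.48 rad and horizontal distance between flask and head below 0.018 m), for 0.2 s.
At the end, for the whole second after the job is handed in: The conical flask's centre lies within 12 mm of the reading station and within 18 mm of the reading head's centre (both horizontally), the swinging arm is within 0.09 rad of its stop, carousel and arm are still, and flask and vials stand upright in their cups (all of step 2 and z of each of flask, vial1, vial2, vial3 in the frame of hub below -0.033 m and angle between each of flask, vial1, vial2, vial3's own z axis and vertical below 0.3 rad and velocity of joint carousel between -0.05 and 0.05 rad/s and velocity of joint swing_arm between -0.05 and 0.05 rad/s); the robot touches nothing.
It fails at once if flask or vials lifted out of their cups or tipped (not (z of flask in the frame of hub below -0.028 m) or not (z of vial1 in the frame of hub below -0.028 m) or not (z of vial2 in the frame of hub below -0.028 m) or not (z of vial3 in the frame of hub below -0.028 m) or not (angle between flask's own z axis and vertical below 0.4 rad) or not (angle between vial1's own z axis and vertical below 0.4 rad) or not (angle between vial2's own z axis and vertical below 0.4 rad) or not (angle between vial3's own z axis and vertical below 0.4 rad)).
It fails at once if flask or vials touched by the fingers (more than 1.5 N) (contact force between the fingers and flask above 1.5 N or contact force between the fingers and vial1 above 1.5 N or contact force between the fingers and vial2 above 1.5 N or contact force between the fingers and vial3 above 1.5 N).
It fails at once if carousel spun roughly (faster than 4 rad/s) (velocity of joint carousel above 4 rad/s or velocity of joint carousel below -4 rad/s).
It fails at once if a bystander moved by more than 20 mm or tipped (distance of any of spare_vial, weighing_bottle, reagent_bottle, powder_jar, beaker, tube_rack, timer from where it was at the start of the episode above 0.02 m or angle between any of spare_vial, weighing_bottle, reagent_bottle, powder_jar, beaker, tube_rack, timer's own z axis and vertical above 0.3 rad).
It also fails if it takes over 54 s, if anything falls off the work surface, if the arm or the gripper's body presses on something with over 40 N, if the wrist force passes 120 N, or if a joint passes its speed limit or range.

## Robot

A 7-joint arm with a two-finger parallel gripper is mounted at the origin on the work surface. World frame = base frame: x ahead of the robot, y to its left, z up, the work surface at z = 0. Lengths are in m, angles in rad, forces in N, time in s.
With the tool pointing down it reaches from about 0.4 to 0.85 m from the base axis. Payload 10.4 kg.
Tool frame: the origin (TCP) lies at the centre of the arm's flange, where the gripper is bolted on; the fingertips stand 173 mm ahead of it and the grasp point (between the pads) lies 155 mm ahead of it; z points along the fingers, y is the line along which they close (so a half turn about z gives the same grasp; the last joint's range is limited). The gripper opens to 85 mm and grips with 20 to 120 N. Pads are 22 mm wide; open, the fingers measure 114 mm over their backs; the gripper's body (76 mm by 85 mm) begins 54 mm behind the grasp point. The pads swing forward as they close: fully open they stand 13 mm farther back than shut.
Start: joints at [1.131, 0.332, -0.065, 1.46, 0.022, 1.35, -0.088], TCP at [0.253, -0.571, 0.405] pointing down, gripper open.
Joint ranges: [-2.6, 2.6], [-0.5, 2.12], [-1.47, 1.34], [0.16, 2.42], [-1.27, 4.41], [0.06, 2.06], [-2.6, 2.6]. Speed limits (rad/s): [2.22, 2.22, 2.79, 2.79, 3.14, 3.14, 3.14].

## Interface

Orientations are given as a unit quaternion [x, y, z, w].
In Python, from workcell import manip, viewer, finder gives the robot as it stands.
- The arm moves only by the tool arm_command, never from a script. Its argument "plan" is a list of rows, each an object with "dp": the shift along the tool's x, y, z in mm, a list of three; "spin": the turn about the tool's z in rad. A call has 1 to 5 rows; each row shifts and turns the commanded pose from where the row before left it, along the tool's axes as they then stand; what a row does not reach is not made up. A row lasts 1/10 s, in which the tool goes at most 50 mm and 8.59 degrees, less where a joint would pass 70% of its speed; a pose out of reach is approached as far as the arm can. A call is refused whole if a number of a shift passes 50 or a number of a turn 0.15, either way. A call with a gripper value outside its range is refused whole. "grip" is the closure, from -1 (fully open) to 1 (shut), set as the call begins (left out, the last holds). The fingers move at their own pace and stop on an object; "newtons" is the grip in N (left out, the last holds). Time passes only in rows, so rows that do not move let the fingers close. It gives the time, the measured TCP pose, the force, the opening and the grip force at its end, in the units of the state.
- manip.get_obs(): the state, without advancing time (a new reading comes with each control period).
- viewer.camera(name): name is "scene" or "side" or "wrist"; returns the picture (384x512x3 uint8, blue, green, red); there is no depth.
- viewer.camera_params(name): a dict with "vertical_fov" (degrees; the focal length in pixels is half the picture's height over the tangent of half this angle, whatever the lens; pixels are square), "cx", "cy" (the principal point, pixels), "R" (3x3) and "t" (3): a world point X has camera coordinates R X + t; the wrist camera has in their place "T_tool_cam" (4x4, takes a point from camera to tool coordinates, whose origin is the TCP and whose axes are the flange's). Camera axes: x right, y down, z forward; pixel columns grow to the right and rows downward; lengths in m; the calibration is good to about 2 mm. The wrist camera is an equidistant fisheye: a pixel r from the principal point sees the ray r / f radians off the axis. A picture is of the moment at which its call begins: read the wrist's pose just before it. camera_params takes no time and is no camera call.
- manip.hand_in(): hands the job in; it is judged then, once.
Trained networks look in the newest picture that a camera, given by its name, has taken for a name from the list of things; names that differ only in an ending like _2 or _b are one class to them, and where a whole thing is asked for, a point or a joint stands for the part that bears it (a point fixed in the world has none). Each returns a list of dicts, best first, with "score" (0 to 1); they miss things now and then, are a little off and sometimes report something else, mostly with a low value. They report only what shows in the picture. A call takes as long as a camera call. They do not tell look-alikes from the thing itself.
- finder.find_in(camera, thing): "position" ([x, y, z] in m, in world coordinates, good to about 4 mm: the middle of the surface that is visible of it).
The state is a dict: "clock": time; "joint_pos": joint angles; "joint_velocities": joint speeds; "tau": joint torques, N m; "position": TCP position; "ee_rot": TCP orientation; "ft_force": force on the tool from outside, world axes, zero at the start; "torque": the same for the moment, N m; "grip_width": opening from 0.0 (shut) to 1.0 (fully open); "grasp_force": force on a finger pad.
Only numpy, scipy, OpenCV 4.12 (cv2) and the standard library are available. Lean on these libraries where they do the work, as an engineer would, in place of code of your own. Each camera call takes 0.05 s, during which the arm holds its last target. There are 200 camera calls.

## Working session

There is one attempt and no reset: what is moved stays moved. The work goes in short steps, Python scripts to look and compute and a tool call to move; the robot and the scene stay as the last step left them, time stands still between calls to the robot, and variables do not carry over. Pictures are saved under pics/ and viewed, at most 11 in all, crops included, and the job is handed in when it is done.

Besides the shell and the picture viewer there is one more tool, called after "Emit:" as a command line: name --argument value ..., lists and objects as JSON in quotes. arm_command: Moves the arm, as the interface text tells. Its arguments: {"type":"object","properties":{"plan":{"type":"array","items":{"type":"object","properties":{"dp":{"type":"array","items":{"type":"number"}},"spin":{"type":"number"}}}},"grip":{"type":"number"},"newtons":{"type":"number"}},"required":["plan"]}

```bash
mkdir -p pics
python3 - <<'E'
from workcell import manip, viewer, finder
import cv2,numpy as np
o=manip.get_obs();print(o['clock'],o['position'],o['ee_rot'],o['grip_width'])
for c in ['scene','side']:
    im=viewer.camera(c);cv2.imwrite(f'pics/{c}0.png',im)
    p=viewer.camera_params(c);print(c,p['vertical_fov'],p['cx'],p['cy'],np.round(p['R'],4).tolist(),np.round(p['t'],4).tolist())
    for n in ['flask','hub','head','pivot','vial1','spare_vial','axis','spoke']:
        print(n,[(np.round(d['position'],3).tolist(),round(d['score'],2)) for d in finder.find_in(c,n)][:5])
E
```

```text
0.0 [ 0.2529625  -0.57138342  0.40390489] [ 9.78360799e-01  2.06904864e-01 -1.80122438e-04 -7.00581607e-04] 1.0007702997613
scene 54.74807836031793 255.6522935177153 181.71667516136668 [[0.8801, 0.4746, 0.0136], [0.3719, -0.6713, -0.6411], [-0.2951, 0.5693, -0.7673]] [-0.4741, -0.1383, 1.2641]
flask [([0.348, -0.064, 0.021], 0.66), ([0.374, 0.079, 0.025], 0.55), ([0.487, -0.053, 0.062], 0.48)]
hub [([0.595, -0.111, 0.052], 0.83)]
head [([0.54, 0.138, 0.129], 0.62), ([0.398, 0.366, 0.025], 0.47), ([0.594, -0.112, 0.055], 0.29)]
pivot [([0.605, -0.08, 0.013], 0.93)]
vial1 [([0.704, -0.159, 0.081], 0.8), ([0.644, -0.004, 0.079], 0.77), ([0.544, -0.217, 0.083], 0.66)]
spare_vial [([0.684, 0.136, 0.062], 0.71)]
axis [([0.604, -0.082, 0.012], 0.81), ([0.505, -0.447, 0.051], 0.51)]
spoke [([0.591, -0.113, 0.053], 0.6)]
side 46.87939367716348 257.3823768698059 193.68418766020213 [[-0.9433, -0.3311, -0.023], [-0.1905, 0.597, -0.7793], [0.2717, -0.7308, -0.6262]] [0.5157, 0.1906, 1.1275]
flask [([0.48, -0.039, 0.064], 0.73), ([0.578, -0.079, 0.053], 0.7), ([0.37, 0.1, 0.025], 0.59), ([0.338, -0.046, 0.021], 0.54)]
hub [([0.578, -0.083, 0.043], 0.81)]
head [([0.532, 0.149, 0.127], 0.64)]
pivot [([0.637, 0.023, 0.074], 0.67)]
vial1 [([0.638, 0.025, 0.074], 0.79), ([0.536, -0.193, 0.076], 0.63), ([0.697, -0.136, 0.074], 0.46)]
spare_vial [([0.509, 0.406, 0.081], 0.71), ([0.578, -0.076, 0.052], 0.7), ([0.673, 0.16, 0.058], 0.58)]
axis [([0.576, 0.009, 0.008], 0.61), ([0.671, 0.092, 0.049], 0.58), ([0.394, 0.381, 0.015], 0.31), ([0.688, 0.445, 0.075], 0.25)]
spoke [([0.581, -0.078, 0.052], 0.7)]
```

View pics/scene0.png

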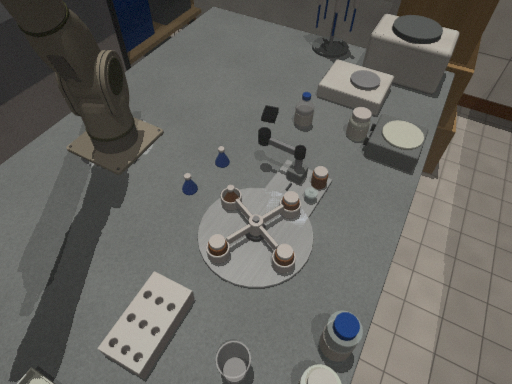

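View pics/side0.png

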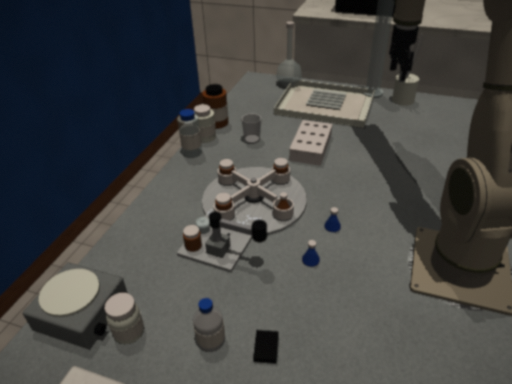

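The scene picture shows four vessels in the carousel: the conical one at (231,196), straight vials at (291,203), (284,256) and (217,246). The look-alikes are the blue cones at (222,157) and (189,184) and the spare vial at (320,177). I choose (231,196). The arm is swung out, with its head at (265,135) and pivot at (300,155). The two cameras disagree by about 25 mm, so I'll check both against the robot base and then use the wrist view.

```bash
cat > h.py <<'E'
from workcell import manip, viewer, finder
import cv2,numpy as np
def K(p):
    f=192/np.tan(np.radians(p['vertical_fov']/2));return f,p['cx'],p['cy']
def proj(c,X):
    p=viewer.camera_params(c);f,cx,cy=K(p);q=np.atleast_2d(X)@np.array(p['R']).T+np.array(p['t'])
    return np.c_[cx+f*q[:,0]/q[:,2],cy+f*q[:,1]/q[:,2]]
def at(c,u,v,z):
    p=viewer.camera_params(c);f,cx,cy=K(p);R=np.array(p['R']);d=R.T@[(u-cx)/f,(v-cy)/f,1];o=-R.T@np.array(p['t'])
    return (o+d*(z-o[2])/d[2])[:2]
def wrist_at(u,v,z,o=None):
    from scipy.spatial.transform import Rotation as Ro
    o=o or manip.get_obs();p=viewer.camera_params('wrist');f,cx,cy=K(p);T=np.array(p['T_tool_cam'])
    a=np.array([u-cx,v-cy]);r=np.hypot(*a);th=r/f;d=np.r_[np.sin(th)*a/max(r,1e-9),np.cos(th)]
    W=Ro.from_quat(o['ee_rot']).as_matrix();d=W@T[:3,:3]@d;c=W@T[:3,3]+np.array(o['position'])
    return (c+d*(z-c[2])/d[2])[:2]
E
python3 - <<'E'
from h import *
for c in ['scene','side']:
    print(c,proj(c,[[0,0,0],[0.253,-.571,.232],[0.253,-.571,.404]]).round(1).tolist())
    p=viewer.camera_params(c);print((-np.array(p['R']).T@p['t']).round(3))
a=cv2.imread('pics/scene0.png')[110:290,180:350];b=cv2.imread('pics/side0.png')[140:290,170:340]
a=cv2.resize(a,None,fx=2.3,fy=2.3,interpolation=3);b=cv2.resize(b,(391,a.shape[0]),interpolation=3)
cv2.imwrite('pics/crop1.png',np.hstack([a,b]))
o=manip.get_obs();im=viewer.camera('wrist');cv2.imwrite('pics/w0.png',im);print(viewer.camera_params('wrist'))
E
```

```text
scene [[116.6, 141.2], [-24.9, 284.6], [-90.1, 235.3]]
[ 0.842 -0.587  0.888]
side [[459.9, 268.5], [396.3, 79.3], [406.1, 26.6]]
[0.216 0.881 0.866]
{'vertical_fov': 65.70646984690485, 'cx': 255.9718957940246, 'cy': 188.8909546502121, 'T_tool_cam': array([[ 7.80399980e-04, -9.53701733e-01, -3.00753048e-01,
         7.66587009e-02],
       [ 9.99999686e-01,  7.02713267e-04,  3.66482986e-04,
        -6.87448149e-04],
       [-1.38172302e-04, -3.00753240e-01,  9.53701982e-01,
         3.09021825e-02],
       [ 0.00000000e+00,  0.00000000e+00,  0.00000000e+00,
         1.00000000e+00]])}
```

View pics/crop1.png

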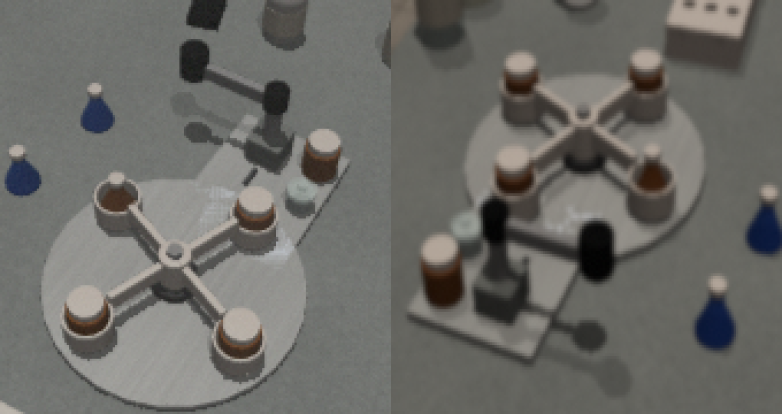

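The crop confirms it: the conical amber flask with the narrow stopper sits at scene (231,196), and the others are straight vials. Next I shut the gripper and move to hover over the carousel.

Emit:
arm_command --plan '[{"dp":[36,-26,0]},{"dp":[36,-26,0]},{"dp":[36,-26,0]},{"dp":[36,-26,0]},{"dp":[36,-26,0]}]' --grip 1 --newtons 40

```text
invalid input at $.plan[0]: expected keys dp, spin
```

Emit:
arm_command --plan '[{"dp":[36,-26,0]},{"dp":[36,-26,0]},{"dp":[36,-26,0]},{"dp":[0,0,0]},{"dp":[0,0,0]}]'

```text
invalid input at $.plan[0]: expected keys dp, spin
```

Run:
```python
from h import *
o=manip.get_obs();print(o['clock'],o['position'],o['ee_rot'],o['grip_width'])
im=viewer.camera('wrist');cv2.imwrite('pics/w1.png',im)
for n in ['flask','hub','head','pivot','vial1']:
    print(n,[(np.round(d['position'],3).tolist(),round(d['score'],2)) for d in finder.find_in('wrist',n)][:5])
```

```text
0.95 [ 0.25304639 -0.57148135  0.40470134] [9.78362920e-01 2.06896102e-01 5.39264967e-06 1.67715806e-06] 0.9948945121429313
flask []
hub []
head [([0.446, -0.527, 0.014], 0.73)]
pivot []
vial1 []
```

View pics/w1.png

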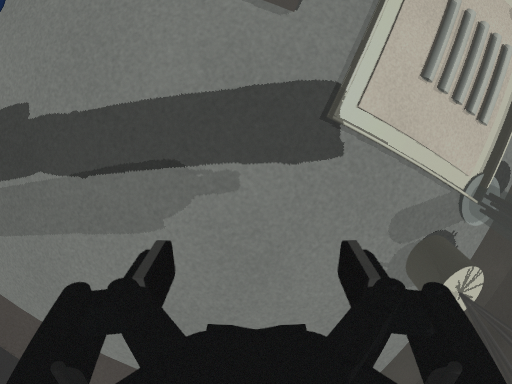

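The arm has not moved, because every row needs a spin value. The wrist view still shows the empty table at the start pose. I'll send the moves again.

Emit:
arm_command --plan '[{"dp":[36,-26,0],"spin":0},{"dp":[36,-26,0],"spin":0},{"dp":[36,-26,0],"spin":0},{"dp":[36,-26,0],"spin":0},{"dp":[36,-26,0],"spin":0}]' --grip 1 --newtons 40

```text
clock: 1.75
position: [0.3656, -0.378, 0.4049]
ee_rot: [0.978, 0.207, 0.0, 0.0]
ft_force: [0.4, 1.0, -0.4]
grip_width: 0.14
grasp_force: 0.0
```

Emit:
arm_command --plan '[{"dp":[36,-26,0],"spin":0},{"dp":[36,-26,0],"spin":0},{"dp":[36,-26,0],"spin":0},{"dp":[0,0,0],"spin":0},{"dp":[0,0,0],"spin":0}]'

```text
clock: 2.25
position: [0.4325, -0.264, 0.4049]
ee_rot: [0.978, 0.208, 0.0, 0.0]
ft_force: [-0.5, 0.2, -0.3]
grip_width: -0.001
grasp_force: 0.0
```

Run:
```python
from h import *
o=manip.get_obs();print(o['clock'],o['position'],o['ee_rot'],o['grip_width'])
im=viewer.camera('wrist');cv2.imwrite('pics/w2.png',im)
for n in ['flask','hub','head','pivot','vial1']:
    print(n,[(np.round(d['position'],3).tolist(),round(d['score'],2)) for d in finder.find_in('wrist',n)][:5])
```

```text
2.25 [ 0.43254578 -0.26400433  0.40490049] [9.78131762e-01 2.07986027e-01 6.00182799e-05 2.56008726e-04] -0.0010951230382896416
flask [([0.488, -0.059, 0.057], 0.87), ([0.374, 0.083, 0.025], 0.84), ([0.346, -0.062, 0.024], 0.68)]
hub [([0.526, -0.08, 0.055], 0.64)]
head []
pivot [([0.531, -0.138, 0.012], 0.72)]
vial1 [([0.534, -0.209, 0.082], 0.91)]
```

View pics/w2.png

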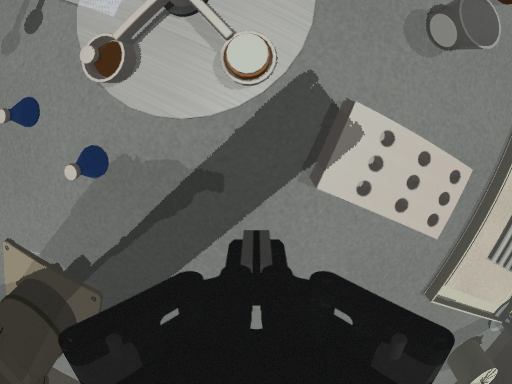

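The wrist view shows the flask cup at (103,58), a vial at (249,55) and the blue cones at the left, and it agrees with the scene camera. I'll move forward and turn so the hub and pivot both come into view.

Emit:
arm_command --plan '[{"dp":[30,-27,-17],"spin":0},{"dp":[30,-27,-17],"spin":0},{"dp":[30,-27,-17],"spin":0},{"dp":[0,0,0],"spin":-0.14},{"dp":[0,0,0],"spin":-0.14}]'

```text
clock: 3.05
position: [0.4821, -0.1534, 0.4563]
ee_rot: [0.939, 0.345, 0.0, 0.0]
ft_force: [0.4, -0.6, -1.0]
grip_width: -0.0
grasp_force: 0.0
```

Emit:
arm_command --plan '[{"dp":[0,0,0],"spin":-0.14},{"dp":[0,0,0],"spin":0},{"dp":[0,0,0],"spin":0}]'

```text
clock: 3.35
position: [0.4816, -0.1547, 0.4557]
ee_rot: [0.915, 0.404, -0.0, 0.0]
ft_force: [0.5, -0.1, -0.5]
grip_width: 0.0
grasp_force: 0.0
```

Run:
```python
from h import *
o=manip.get_obs();print(o['clock'],o['position'],o['ee_rot'],o['grip_width'])
im=viewer.camera('wrist');cv2.imwrite('pics/w3.png',cv2.resize(im,(800,600),interpolation=3))
for n in ['flask','hub','head','pivot','vial1']:
    print(n,[(np.round(d['position'],3).tolist(),round(d['score'],2)) for d in finder.find_in('wrist',n)][:5])
```

```text
3.35 [ 0.48155769 -0.15465378  0.45568359] [ 9.14757840e-01  4.04002592e-01 -1.34514682e-05  2.20001024e-05] 0.0003344529891662203
flask [([0.352, -0.058, 0.023], 0.82), ([0.491, -0.054, 0.05], 0.62), ([0.378, 0.085, 0.028], 0.59)]
hub [([0.578, -0.101, 0.072], 0.92)]
head []
pivot [([0.579, -0.101, 0.013], 0.92)]
vial1 [([0.692, -0.151, 0.084], 0.96), ([0.538, -0.2, 0.086], 0.7)]
```

View pics/w3.png

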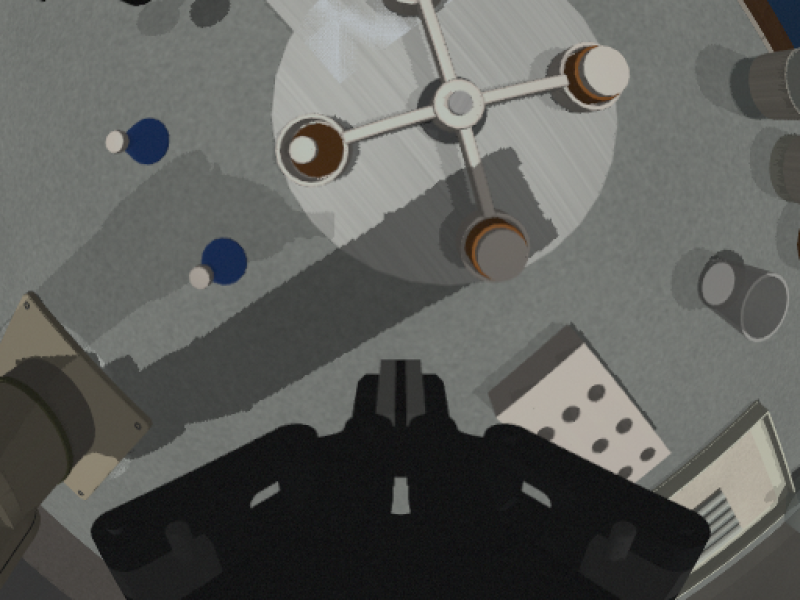

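The wrist picture (800x600) shows the spindle at (459,103), the flask's cup rim at (312,150), a vial cup at (495,245) and the tongue edge at the upper left. Now I compute the hub, the station line and the spoke angles from all three views.

Run:
```python
from h import *
hub=wrist_at(459*.64,103*.64,.08);fl=wrist_at(312*.64,150*.64,.054);fs=wrist_at(302*.64,150*.64,.089);v=wrist_at(495*.64,243*.64,.054);vr=wrist_at(594*.64,76*.64,.054)
ang=lambda a:round(np.degrees(np.arctan2(a[1],a[0])),1)
print('wrist hub',hub,[(ang(x-hub),np.hypot(*(x-hub)).round(3)) for x in (fl,fs,v,vr)])
h=at('scene',256.1,218.3,.08);p=at('scene',300,149,.135);m=at('scene',288.3,187,.012);f=at('scene',231,189.5,.089)
hd=at('scene',180+194/2.3,110+48/2.3,.145)
print('scene',h,p,[(ang(x-h),np.hypot(*(x-h)).round(3)) for x in(p,m,f)],'arm',hd,ang(hd-p),np.hypot(*(hd-p)))
h=at('side',253.5,181,.08);p=at('side',214.8,215,.135);hd=at('side',170+(597-391)/2.3,140+228/2.76,.145)
print('side',h,p,[(ang(x-h),np.hypot(*(x-h)).round(3)) for x in(p,)],'arm',hd,ang(hd-p),np.hypot(*(hd-p)))
```

```text
wrist hub [ 0.59030223 -0.09725875] [(np.float64(154.8), np.float64(0.118)), (np.float64(154.7), np.float64(0.119)), (np.float64(-114.4), np.float64(0.116)), (np.float64(-25.6), np.float64(0.122))]
scene [ 0.59144535 -0.09764089] [0.60535986 0.13999721] [(np.float64(86.6), np.float64(0.238)), (np.float64(86.9), np.float64(0.19)), (np.float64(156.3), np.float64(0.113))] arm [0.48573856 0.14806961] 176.1 0.11989336729699077
side [ 0.58826461 -0.08957453] [0.60700416 0.13985035] [(np.float64(85.3), np.float64(0.23))] arm [0.48765806 0.14222157] 178.9 0.11936965560260596
```

Fit: hub (0.5905, −0.0975), station direction 86.7°, flask at 154.8°, spokes at 154.8°, 65°, −25° and −115°. So the carousel needs about −68° (clockwise). I'll lower the fingertip at 60 mm radius, azimuth −80°, and push the −115° spoke clockwise.

Emit:
arm_command --plan '[{"dp":[0,0,0],"spin":-0.15},{"dp":[0,0,0],"spin":-0.15},{"dp":[16,36,0],"spin":0},{"dp":[16,36,0],"spin":0},{"dp":[16,37,0],"spin":0}]'

```text
clock: 4.15
position: [0.602, -0.1568, 0.4559]
ee_rot: [0.843, 0.538, 0.0, 0.0]
ft_force: [0.3, -0.3, 1.7]
grip_width: -0.001
grasp_force: 0.0
```

Emit:
arm_command --plan '[{"dp":[0,0,40],"spin":0},{"dp":[0,0,45],"spin":0},{"dp":[0,0,45],"spin":0},{"dp":[0,0,20],"spin":0},{"dp":[0,0,0],"spin":0}]'

```text
clock: 4.65
position: [0.5997, -0.1565, 0.3021]
ee_rot: [0.843, 0.538, -0.002, -0.002]
ft_force: [-0.0, -0.2, -0.2]
grip_width: -0.0
grasp_force: 0.0
```

Emit:
arm_command --plan '[{"dp":[0,0,35],"spin":0},{"dp":[0,0,30],"spin":0},{"dp":[0,0,19],"spin":0},{"dp":[0,0,0],"spin":0}]'

```text
clock: 5.05
position: [0.6004, -0.1566, 0.2207]
ee_rot: [0.843, 0.538, -0.001, -0.001]
ft_force: [0.5, 1.0, 0.6]
grip_width: 0.001
grasp_force: 0.0
```

```bash
cat > arc.py <<'E'
import sys
from h import *
# rows keeping the fingertip on an arc about c: args cx cy r dphi n
cx,cy,r,dphi,n=map(float,sys.argv[1:6]);n=int(n)
o=manip.get_obs();q=o['ee_rot'];psi=2*np.arctan2(q[1],q[0]);p=np.array(o['position'][:2]);c=np.array([cx,cy])
ph=np.arctan2(*(p-c)[::-1]);print('phi',np.degrees(ph).round(1),'r',np.hypot(*(p-c)).round(4),'psi',np.degrees(psi).round(1),o['ft_force'],o['position'][2])
for i in range(1,n+1):
    a=ph+dphi*i/n;t=c+r*np.array([np.cos(a),np.sin(a)]);d=(t-p)*1000;p=t
    x=np.array([np.cos(psi),np.sin(psi)]);y=np.array([np.sin(psi),-np.cos(psi)])
    print(np.round([d@x,d@y],1),'spin',round(-dphi/n,3));psi+=dphi/n
E
python3 arc.py .5905 -.0975 .06 -1.48 16
```

```text
phi -80.5 r 0.0599 psi 65.1 [0.48667492 0.97450383 0.57743627] 0.22071388567556355
[-3.  -4.7] spin 0.092
[-2.9 -4.7] spin 0.092
[-2.9 -4.7] spin 0.092
[-2.9 -4.7] spin 0.092
[-2.9 -4.7] spin 0.092
[-2.9 -4.7] spin 0.092
[-2.9 -4.7] spin 0.092
[-2.9 -4.7] spin 0.092
[-2.9 -4.7] spin 0.092
[-2.9 -4.7] spin 0.092
[-2.9 -4.7] spin 0.092
[-2.9 -4.7] spin 0.092
[-2.9 -4.7] spin 0.092
[-2.9 -4.7] spin 0.092
[-2.9 -4.7] spin 0.092
[-2.9 -4.7] spin 0.092
```

Emit:
arm_command --plan '[{"dp":[-4,-6,0],"spin":0},{"dp":[-4,-6,0],"spin":0},{"dp":[0,-5,0],"spin":0},{"dp":[0,-3,0],"spin":0}]'

```text
clock: 5.45
position: [0.5792, -0.1559, 0.2232]
ee_rot: [0.843, 0.538, 0.001, 0.001]
ft_force: [1.0, -1.6, 1.7]
grip_width: -0.005
grasp_force: 1.4
```

```bash
python3 arc.py .5905 -.0975 .059 -1.2 14|head -4
```

```text
phi -101.0 r 0.0595 psi 65.1 [ 0.97945277 -1.63857158  1.71851997] 0.2232041983396592
[-0.6 -5.1] spin 0.086
[-1. -5.] spin 0.086
[-1. -5.] spin 0.086
```

Emit:
arm_command --plan '[{"dp":[-1,-5,0],"spin":0.086},{"dp":[-1,-5,0],"spin":0.086},{"dp":[-1,-5,0],"spin":0.086},{"dp":[-1,-5,0],"spin":0.086},{"dp":[-1,-5,0],"spin":0.086}]'

```text
clock: 5.95
position: [0.5562, -0.1454, 0.2228]
ee_rot: [0.939, 0.344, 0.001, 0.001]
ft_force: [2.5, -1.8, 1.8]
grip_width: -0.001
grasp_force: 1.3
```

```bash
python3 arc.py .5905 -.0975 .059 -.516 6|head -4
```

```text
phi -125.6 r 0.0589 psi 40.3 [ 2.46835361 -1.75078213  1.76507468] 0.22282396621766815
[-1.1 -4.9] spin 0.086
[-1. -5.] spin 0.086
[-1. -5.] spin 0.086
```

Contact is smooth, at about 2–3 N. I'll push on.

Emit:
arm_command --plan '[{"dp":[-1,-5,0],"spin":0.086},{"dp":[-1,-5,0],"spin":0.086},{"dp":[-1,-5,0],"spin":0.086},{"dp":[-1,-5,0],"spin":0.086},{"dp":[0,0,0],"spin":0}]'

```text
clock: 6.45
position: [0.5417, -0.1301, 0.2223]
ee_rot: [0.984, 0.18, 0.0, 0.0]
ft_force: [-0.4, 0.4, 0.2]
grip_width: -0.003
grasp_force: 0.0
```

```bash
python3 arc.py .5905 -.0975 .059 -.516 6|head -4
python3 - <<'E'
from h import *
o=manip.get_obs();im=viewer.camera('wrist');s=viewer.camera('scene')
cv2.imwrite('pics/c4.png',np.hstack([cv2.resize(im,(440,330)),cv2.resize(s[140:290,170:330],(352,330),interpolation=3)]))
E
```

```text
phi -146.3 r 0.0587 psi 20.8 [-0.38145896  0.39643037  0.22567097] 0.22233313711424024
[-1.2 -4.9] spin 0.086
[-0.9 -5. ] spin 0.086
[-0.9 -5. ] spin 0.086
```

View pics/c4.png

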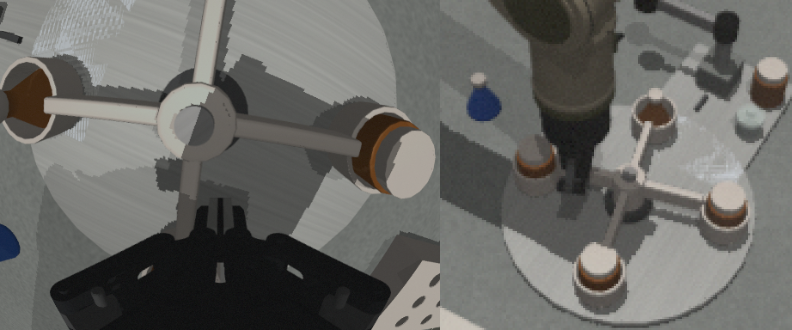

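The flask is now near the station: its stopper is at combined-picture pixel (655,95), just short of the dark index mark at (702,102). I'll measure what remains.

Run:
```python
from h import *
ang=lambda a:round(np.degrees(np.arctan2(a[1],a[0])),1)
h=np.array([.5905,-.0975])
f=at('scene',267.7,183.2,.089)+h-at('scene',256.1,218.3,.08)
r=at('scene',170+215/2.2,140+118/2.2,.054)+h-at('scene',256.1,218.3,.08)
s=wrist_at(210/.859,5/.859,.067); w=wrist_at(47/.859,104/.859,.067);e=wrist_at(358/.859,149/.859,.067)
print(ang(f-h),ang(r-h),ang(s-h),ang(w-h),ang(e-h),wrist_at(196/.859,122/.859,.072))
```

```text
102.3 100.2 13.2 101.2 -76.7 [ 0.59250119 -0.09837058]
```

Emit:
arm_command --plan '[{"dp":[-0.8,-3.5,0],"spin":0.06},{"dp":[-0.7,-3,0],"spin":0.05},{"dp":[-0.5,-2.5,0],"spin":0.04},{"dp":[-0.4,-1.8,0],"spin":0.03},{"dp":[-0.4,-1.8,0],"spin":0.03}]'

```text
clock: 7.05
position: [0.5358, -0.12, 0.2218]
ee_rot: [0.997, 0.077, 0.0, 0.0]
ft_force: [1.9, -1.9, -1.4]
grip_width: 0.002
grasp_force: 1.1
```

Emit:
arm_command --plan '[{"dp":[-0.4,-1.8,0],"spin":0.03},{"dp":[-0.4,-1.8,0],"spin":0.03},{"dp":[-0.4,-1.8,0],"spin":0.03},{"dp":[-0.4,-1.8,0],"spin":0.03},{"dp":[0,0,0],"spin":0}]'

```text
clock: 7.55
position: [0.5334, -0.1127, 0.2218]
ee_rot: [1.0, 0.017, 0.0, 0.0]
ft_force: [1.5, -1.1, 0.8]
grip_width: -0.004
grasp_force: 0.6
```

```bash
python3 arc.py .5905 -.0975 .059 -.516 6|head -2
python3 - <<'E'
from h import *
o=manip.get_obs();im=viewer.camera('wrist');s=viewer.camera('scene')
cv2.imwrite('pics/c5.png',np.hstack([cv2.resize(im,(440,330)),cv2.resize(s[140:290,170:330],(352,330),interpolation=3)]))
E
```

```text
phi -165.1 r 0.0591 psi 2.0 [ 1.48420635 -1.08479967  0.75849299] 0.22181214379723307
[-0.8 -5. ] spin 0.086
```

View pics/c5.png

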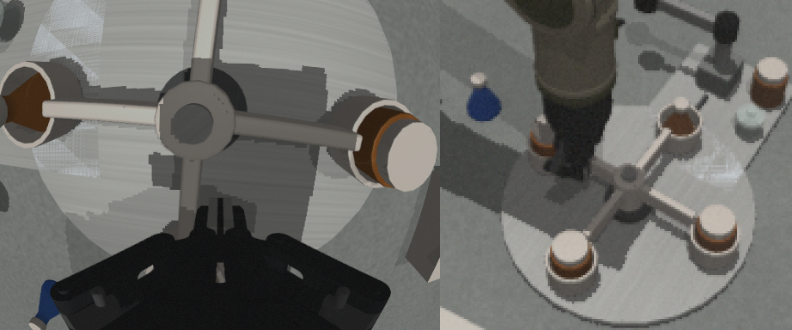

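The flask now almost lines up with the index mark: stopper at combined-picture pixel (681,103), rim at (679,123). I'll compute its angle.

Run:
```python
from h import *
ang=lambda a:round(np.degrees(np.arctan2(a[1],a[0])),1)
h=np.array([.5905,-.0975]);o0=h-at('scene',256.1,218.3,.08)
f=at('scene',170+241/2.2,140+102/2.2,.089)+o0
r=at('scene',170+239/2.2,140+124/2.2,.054)+o0
m=at('scene',170+262/2.2,140+102/2.2,.012)+o0
s=wrist_at(210/.859,5/.859,.067); w=wrist_at(47/.859,108/.859,.067);e=wrist_at(358/.859,143/.859,.067)
print(ang(f-h),ang(r-h),'mark',ang(m-h),'w',ang(s-h),ang(w-h),ang(e-h),wrist_at(196/.859,122/.859,.072))
```

```text
85.6 83.7 mark 86.6 w -5.7 84.0 -93.8 [ 0.59172225 -0.09889946]
```

The flask is at about 85°, against a target of 86.7°. That is roughly 3 mm off and well inside 12 mm. I'll back off and lift.

Emit:
arm_command --plan '[{"dp":[0,6,0],"spin":0},{"dp":[0,4,-10],"spin":0},{"dp":[0,0,-40],"spin":0},{"dp":[0,0,-45],"spin":0},{"dp":[0,0,-45],"spin":0}]'

```text
clock: 8.15
position: [0.5332, -0.1228, 0.3639]
ee_rot: [1.0, 0.017, -0.0, -0.0]
ft_force: [1.2, -0.4, -0.3]
grip_width: -0.001
grasp_force: 0.0
```

Run:
```python
from h import *
o=manip.get_obs();print(o['position'],o['ee_rot'],np.round(o['joint_pos'],2))
q=o['ee_rot'];psi=2*np.arctan2(q[1],q[0])
g=np.array([.524,.188])-o['position'][:2];print(g@[np.cos(psi),np.sin(psi)],g@[np.sin(psi),-np.cos(psi)])
for c in ['scene','side']:
    im=viewer.camera(c)
    if c=='scene':cv2.imwrite('pics/s6.png',cv2.resize(im[100:290,170:350],None,fx=3,fy=3,interpolation=3))
    for n in ['flask','head','reagent_bottle']:
        print(c,n,[(np.round(d['position'],3).tolist(),round(d['score'],2)) for d in finder.find_in(c,n)][:5])
```

```text
[ 0.53319458 -0.12282997  0.36394403] [ 9.99862960e-01  1.65535791e-02 -1.61512013e-04 -1.20866333e-04] [ 0.4   0.2  -0.29  1.71  0.06  1.23 -1.44]
0.0010997494423137437 -0.3109639850336372
scene flask [([0.347, -0.063, 0.022], 0.72), ([0.605, 0.017, 0.06], 0.47)]
scene head [([0.536, 0.14, 0.129], 0.66), ([0.588, -0.228, 0.083], 0.26)]
scene reagent_bottle [([0.527, 0.369, 0.074], 0.64)]
side flask [([0.341, -0.041, 0.021], 0.85), ([0.37, 0.098, 0.022], 0.79), ([0.597, 0.029, 0.061], 0.73)]
side head [([0.53, 0.151, 0.127], 0.67)]
side reagent_bottle [([0.508, 0.406, 0.083], 0.61), ([0.583, -0.088, 0.046], 0.16)]
```

View pics/s6.png

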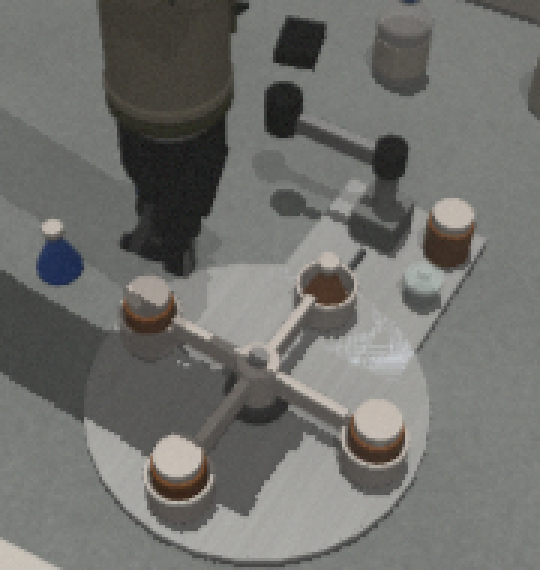

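The flask's spoke points along the index mark in the picture (hub (258,358), cup (326,288), mark (355,262)). Next I go behind the swing arm, staying high.

Emit:
arm_command --plan '[{"dp":[0,-44,0],"spin":0},{"dp":[0,-45,0],"spin":0},{"dp":[0,-45,0],"spin":0},{"dp":[0,-45,0],"spin":0},{"dp":[0,-45,0],"spin":0}]'

```text
clock: 9.05
position: [0.5257, 0.103, 0.3608]
ee_rot: [1.0, 0.016, -0.001, 0.0]
ft_force: [0.7, -0.8, -0.9]
grip_width: 0.0
grasp_force: 0.0
```

Emit:
arm_command --plan '[{"dp":[0,-45,0],"spin":0},{"dp":[0,-42,0],"spin":0},{"dp":[0,0,0],"spin":0},{"dp":[0,0,0],"spin":0}]'

```text
clock: 9.45
position: [0.523, 0.1893, 0.3606]
ee_rot: [1.0, 0.018, -0.001, 0.0]
ft_force: [0.0, -0.8, -0.4]
grip_width: 0.0
grasp_force: 0.0
```

```bash
python3 arc.py .6043 .1421 .08 .3 3
python3 - <<'E'
from h import *
o=manip.get_obs();im=viewer.camera('wrist');print(viewer.camera_params('wrist')['cx']);cv2.imwrite('pics/w7.png',im)
E
```

```text
phi 149.9 r 0.094 psi 2.0 [ 0.02294282 -0.81367163 -0.40255645] 0.36059218113525093
[ 7.9 14.4] spin -0.1
[-3.9  7. ] spin -0.1
[-3.9  7. ] spin -0.1
255.9718957940246
```

View pics/w7.png

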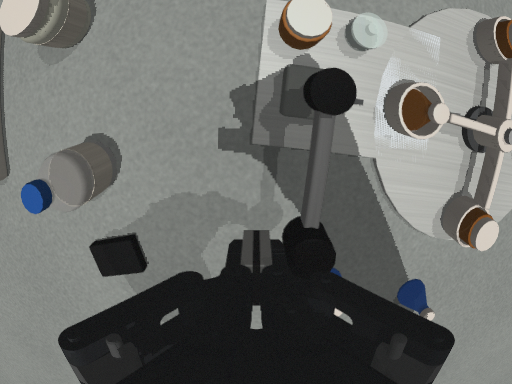

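The wrist view shows the pivot cap at (330,92), the bar running down to the head at (310,242), and the fingers just left (+y) of the bar. I'll check these numbers.

Run:
```python
from h import *
p=wrist_at(330,91,.135);b=wrist_at(313,215,.126);b2=wrist_at(326,118,.126);h=wrist_at(310,235,.145);o=manip.get_obs()['position']
print(p,b2,b,h,np.degrees(np.arctan2(*(b-b2)[::-1])),o)
f=wrist_at(440,113,.089);c=wrist_at(421,110,.054);hub=wrist_at(505,134,.08);print(f,c,hub, wrist_at(487,129,.067), wrist_at(361,101,.012))
```

```text
[0.60701253 0.14239839] [0.58828056 0.14183593] [0.51605887 0.14508324] [0.5086506  0.14989021] 177.42553898892075 [0.5234313  0.18788139 0.36069098]
[0.60204836 0.02192843] [0.60231628 0.02237731] [ 0.59318186 -0.08415862] [ 0.59442868 -0.06509778] [0.60401578 0.07543815]
```

Emit:
arm_command --plan '[{"dp":[4,0,30],"spin":0},{"dp":[4,0,30],"spin":0},{"dp":[0,0,16],"spin":0.05},{"dp":[0,8,0],"spin":0.04},{"dp":[0,8,0],"spin":0}]'

```text
clock: 10.0
position: [0.5311, 0.171, 0.2859]
ee_rot: [1.0, -0.03, -0.0, 0.0]
ft_force: [1.5, -1.0, -0.3]
grip_width: -0.004
grasp_force: 0.0
```

Emit:
arm_command --plan '[{"dp":[0,5,0],"spin":0},{"dp":[0,4,0],"spin":0},{"dp":[0,4,0],"spin":0},{"dp":[0,3,0],"spin":0}]'

```text
clock: 10.4
position: [0.5301, 0.1565, 0.2864]
ee_rot: [1.0, -0.028, 0.001, -0.0]
ft_force: [-0.3, 1.1, 0.3]
grip_width: -0.0
grasp_force: 0.6
```

```bash
python3 arc.py .6043 .1421 .076 .9 10
```

```text
phi 169.0 r 0.0756 psi -3.3 [-0.28602356  1.1479609   0.31139562] 0.286362837657068
[-1.   6.8] spin -0.09
[-0.6  6.8] spin -0.09
[-0.6  6.8] spin -0.09
[-0.6  6.8] spin -0.09
[-0.6  6.8] spin -0.09
[-0.6  6.8] spin -0.09
[-0.6  6.8] spin -0.09
[-0.6  6.8] spin -0.09
[-0.6  6.8] spin -0.09
[-0.6  6.8] spin -0.09
```

In contact. I'll sweep the arm round.

Emit:
arm_command --plan '[{"dp":[-0.6,6.8,0],"spin":-0.09},{"dp":[-0.6,6.8,0],"spin":-0.09},{"dp":[-0.6,6.8,0],"spin":-0.09},{"dp":[-0.6,6.8,0],"spin":-0.09},{"dp":[-0.6,6.8,0],"spin":-0.09}]'

```text
clock: 10.9
position: [0.5308, 0.1227, 0.2858]
ee_rot: [0.98, 0.197, -0.0, -0.0]
ft_force: [-0.0, 1.2, 0.7]
grip_width: -0.001
grasp_force: 0.7
```

Emit:
arm_command --plan '[{"dp":[-0.6,6.8,0],"spin":-0.09},{"dp":[-0.6,6.8,0],"spin":-0.09},{"dp":[-0.6,6.8,0],"spin":-0.09},{"dp":[-0.6,6.8,0],"spin":-0.09},{"dp":[-0.6,6.8,0],"spin":-0.09}]'

```text
clock: 11.4
position: [0.5466, 0.0925, 0.2856]
ee_rot: [0.912, 0.411, -0.001, -0.0]
ft_force: [-2.4, 0.6, 1.0]
grip_width: 0.001
grasp_force: 0.7
```

```bash
python3 arc.py .6043 .1421 .076 .45 9|head -3
```

```text
phi -139.3 r 0.0761 psi 48.5 [-2.43844022  0.62221041  0.98335761] 0.28561574564210523
[-0.4  3.8] spin -0.05
[-0.4  3.8] spin -0.05
```

Emit:
arm_command --plan '[{"dp":[-0.5,5.3,0],"spin":-0.07},{"dp":[-0.5,5.3,0],"spin":-0.07},{"dp":[-0.5,5.3,0],"spin":-0.07},{"dp":[-0.5,5.3,0],"spin":-0.07},{"dp":[-0.4,3.8,0],"spin":-0.05}]'

```text
clock: 11.9
position: [0.5661, 0.0763, 0.2855]
ee_rot: [0.832, 0.554, -0.001, 0.0]
ft_force: [-1.3, -0.5, -0.2]
grip_width: 0.003
grasp_force: 0.7
```

Emit:
arm_command --plan '[{"dp":[-0.3,3,0],"spin":-0.04},{"dp":[-0.2,2.3,0],"spin":-0.03},{"dp":[-0.2,2.3,0],"spin":-0.03},{"dp":[-0.2,2.3,0],"spin":-0.03}]'

```text
clock: 12.3
position: [0.5751, 0.0725, 0.2856]
ee_rot: [0.795, 0.607, -0.0, 0.0]
ft_force: [-2.1, -0.8, 0.2]
grip_width: 0.002
grasp_force: 0.7
```

```bash
python3 arc.py .6043 .1421 .076 .45 9|head -2
```

```text
phi -112.8 r 0.0755 psi 74.8 [-2.10517641 -0.75456813  0.21201306] 0.28562217513783966
[-0.9  3.7] spin -0.05
```

Emit:
arm_command --plan '[{"dp":[-0.3,2.3,0],"spin":-0.03},{"dp":[-0.3,2.3,0],"spin":-0.03},{"dp":[-0.3,2.3,0],"spin":-0.03},{"dp":[-0.2,2,0],"spin":-0.03}]'

```text
clock: 12.7
position: [0.5835, 0.0695, 0.2856]
ee_rot: [0.757, 0.654, -0.0, -0.0]
ft_force: [-8.8, -1.3, 2.5]
grip_width: -0.001
grasp_force: 4.3
```

Emit:
arm_command --plan '[{"dp":[0,2,0],"spin":-0.03},{"dp":[0,1.5,0],"spin":0},{"dp":[0,1,0],"spin":0}]'

```text
clock: 13.0
position: [0.5856, 0.0693, 0.2853]
ee_rot: [0.747, 0.665, -0.004, -0.002]
ft_force: [-28.3, -3.3, 18.0]
grip_width: -0.003
grasp_force: 14.3
```

The force jumped to 28 N, so the arm is at its stop. I'll back off gently, lift and move clear.

Emit:
arm_command --plan '[{"dp":[0,-3,0],"spin":0},{"dp":[0,-4,0],"spin":0},{"dp":[0,-10,0],"spin":0},{"dp":[0,-10,-30],"spin":0},{"dp":[0,-10,-40],"spin":0}]'

```text
clock: 13.5
position: [0.5501, 0.0735, 0.3549]
ee_rot: [0.747, 0.665, -0.001, -0.001]
ft_force: [0.4, -1.4, 0.7]
grip_width: -0.001
grasp_force: 0.0
```

Emit:
arm_command --plan '[{"dp":[0,-20,-40],"spin":0},{"dp":[0,-45,0],"spin":0},{"dp":[0,-45,0],"spin":0},{"dp":[0,0,0],"spin":0},{"dp":[0,0,0],"spin":0}]'

```text
clock: 14.0
position: [0.4413, 0.0866, 0.3963]
ee_rot: [0.747, 0.664, 0.0, 0.002]
ft_force: [0.8, -0.7, -0.1]
grip_width: -0.002
grasp_force: 0.0
```

Run:
```python
from h import *
o=manip.get_obs();print(o['clock'],o['position'],o['ft_force'])
a=viewer.camera('scene');b=viewer.camera('side');c=viewer.camera('wrist')
a=cv2.resize(a[100:290,180:350],(380,425),interpolation=3);b=cv2.resize(b[140:290,170:320],(420,425),interpolation=3)
cv2.imwrite('pics/end.png',np.hstack([a,b]));cv2.imwrite('pics/wend.png',c)
for n in ['head','flask']:
  for k in ['scene','side','wrist']:
    print(k,n,[(np.round(d['position'],3).tolist(),round(d['score'],2)) for d in finder.find_in(k,n)][:3])
```

```text
14.0 [0.44128748 0.08656689 0.3963143 ] [ 0.76219654 -0.66660765 -0.05828958]
scene head [([0.605, 0.055, 0.132], 0.93), ([0.599, -0.108, 0.055], 0.59), ([0.618, -0.102, 0.01], 0.59)]
side head [([0.599, 0.074, 0.13], 0.88), ([0.507, 0.406, 0.084], 0.69), ([0.69, 0.447, 0.076], 0.66)]
wrist head [([0.599, 0.081, 0.126], 0.73)]
scene flask [([0.376, 0.081, 0.03], 0.75), ([0.35, -0.06, 0.025], 0.69), ([0.681, 0.137, 0.059], 0.55)]
side flask [([0.34, -0.043, 0.022], 0.48)]
wrist flask [([0.376, 0.102, 0.03], 0.96), ([0.349, -0.04, 0.015], 0.84), ([0.594, 0.021, 0.056], 0.56)]
```

View pics/end.png

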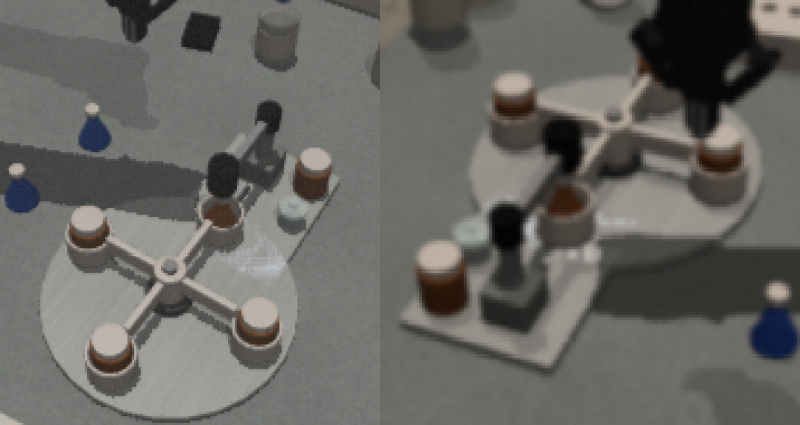

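The end picture shows the head at (222,165), directly above the flask cup at (221,215). The bar runs along the spoke line, all vials are upright, and the hand is clear. One numeric check before I hand in.

Run:
```python
from h import *
k=170/380;S=lambda u,v,z:at('scene',180+u*k,100+v*k,z)
h=S(170,265,.08);p=S(268,108,.135);d=S(222,160,.145);c=S(221,207,.054)
a=lambda x:np.degrees(np.arctan2(x[1],x[0])).round(1)
print('station',a(p-h),'cup',a(c-h),np.hypot(*(c-h)),'bar',a(p-d),np.hypot(*(p-d)),'head-cup',(d-c)*1000)
print(manip.hand_in())
```

```text
station 87.1 cup 86.9 0.12617786866002656 bar 85.5 0.11735551308925822 head-cup [-3.83818558 -2.19577515]
the job is handed in; nothing more can be done
None
```

The job is handed in. By camera measurement before hand-in, the flask's cup was at the reading station (about 0.2° off the station line) with the head about 4 mm from the cup's centre. The arm was pushed against its stop, the vials were upright, the scene around looked undisturbed, and the hand was clear. The judged result was not reported back.

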